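Lengthen the camera arm by one hole

ROBOT

A 7-joint arm with a two-finger parallel gripper is mounted at the origin on the work surface. World frame = base frame: x ahead of the robot, y to its left, z up, the work surface at z = 0. Lengths are in mm, angles in rad, forces in N, time in s.
With the tool pointing down it reaches from about 400 to 875 mm from the base axis. Payload 19.3 kg.
Tool frame: the origin (TCP) lies midway between the tips of the shut fingers; the grasp point (between the pads) lies 19 mm behind it; z points along the fingers, y is the line along which they close (so a half turn about z gives the same grasp; the last joint's range is limited). The gripper opens to 85 mm and grips with 20 to 120 N. Pads are 22 mm wide; open, the fingers measure 114 mm over their backs; the gripper's body (76 mm by 85 mm) begins 54 mm behind the grasp point. The pads swing forward as they close: fully open they stand 13 mm farther back than shut.
Start: joints at [-1.239, 0.521, -0.036, 1.599, 0.021, 1.021, -0.113], TCP at [244.44, 575.208, 231.291] pointing down, gripper open.
Joint ranges: [-2.91, 2.91], [-0.3, 2.13], [-1.5, 1.42], [0.17, 2.43], [-1.26, 4.41], [0.16, 1.93], [-2.52, 2.52]. Speed limits (rad/s): [1.89, 1.89, 2.39, 2.39, 3.01, 3.01, 3.01].

INTERFACE

Orientations are given as a unit quaternion [w, x, y, z].
In Python, from plant import monitor, vision, robot gives the robot as it stands. The module is installed in compiled form; this text tells all that it offers.
- The arm moves only by the shell command python3 -m pendant 'ROWS' [FORCE]. ROWS is JSON, a list of rows, each a list of 3 entries, a list of its own where there are three numbers: the shift along the tool's x, y, z scaled (see below), then the turn about the tool's z scaled (see below), then the gripper command: -1 is shut, 1 is fully open, values between are in proportion. A call has 1 to 20 rows; each row is the pose to reach, as a shift and turn from the pose commanded when the call began, along the tool's axes at that moment, turning the shorter way round; what a row does not reach only later rows make up. The controller multiplies each number of a shift by 15 cm and each number of a turn by 360 degrees. A row lasts 1/8 s, in which the tool goes at most 62.5 mm and 10.7 degrees, less where a joint would pass 70% of its speed; a pose out of reach is approached as far as the arm can. A call with a number of a shift or a turn outside -1 to 1 is refused whole. A call with a gripper value outside its range is refused whole. The fingers move at their own pace and stop on an object; FORCE is the grip in N (left out, the last holds). Time passes only in rows, so rows that repeat a pose let the fingers close. It gives the time, the measured TCP pose, the force, the opening and the grip force at its end, in the units of the state.
- monitor.observe(): the state, without advancing time (a new reading comes with each control period).
- vision.capture(name): name is "side" or "top" or "wrist"; returns the picture (400x640x3 uint8, blue, green, red); there is no depth.
- vision.calibration(name): a dict with "fx", "fy", "cx", "cy" (pixels), "view" (4x4, takes a point from world to camera coordinates). Camera axes: x right, y up, looking along -z (the intrinsics and any distortion apply to the point x, -y, -z); pixel columns grow to the right and rows downward; lengths in mm; the calibration is good to about 2 mm. A picture is of the moment at which its call begins: read the wrist's pose just before it. calibration takes no time and is no camera call; for the wrist camera it gives the pose at the moment of the call.
- robot.hand_in(): hands the job in; it is judged then, once.
The state is a dict: "clock": time; "qpos": joint angles; "dq": joint speeds; "effort": joint torques, N m; "position": TCP position; "tcp_rot": TCP orientation; "contact_force": force on the tool from outside, world axes, zero at the start; "wrist_torque": the same for the moment, N m; "grip_width": finger opening in mm; "finger_force": force on a finger pad.
Only numpy, scipy, OpenCV 4.12 (cv2) and the standard library are available. Lean on these libraries where they do the work, as an engineer would, in place of code of your own. Each camera call takes 0.05 s, during which the arm holds its last target. There are 200 camera calls.

TASK

The camera on the white demo stand hangs on a telescoping arm that is locked by a spring snap button. Squeeze the button in until it is flush with the sleeve, slide the sleeve with the camera outwards, away from the upright plate, and stop at the very next hole, the one in the black collar, so that the button snaps fully out through it and locks the arm. Feel for the click and stop there: forcing the sleeve on against the locked button, or before the button is in, would bend its pin. Let go and leave the other things on the bench where they are.

Things in the scene. Friction and masses are not known exactly. Their poses are not given: they have to be found in the camera images.
- sleeve (a joint): arm lengthening in m: 0 at the start hole, growing as the sleeve slides outwards, away from the upright plate; somewhere from 0.043 to 0.057 when the button is in the next hole, which is in the collar (see sleeve_axis). About 1.2 mm of play when locked. Sliding takes about 3 N, starting off the pressed button 15 N; a snapped-out button blocks it
- sleeve_axis (a point): on the tube axis under the sleeve's start hole; travels with it; y along the tube, outwards. The sleeve: aluminium tube, 32 mm diameter, from 140 mm behind to 125 mm ahead of here, does not turn; 10 mm holes at +50, 0, -90 mm. Next hole: in a black collar (38 mm diameter, 30 mm long) clamped tight 43 to 57 mm behind, a little different each time. Grey camera from 115 mm ahead
- snap_button (a joint): how far the button is pressed in, in m: 0 fully out (it then stands 5 mm proud of the sleeve), 0.005 flush with the sleeve, 0.0075 at most; between holes it stays in by itself under the wall and reads 0.006 to 0.007. The spring needs 4 N at the start and 8 N at flush. The sleeve is free from about 0.0045 on
- button_top (a point): centre of the top of the steel snap button (8 mm, bevelled), carried by the fixed inner tube: it does not travel with the sleeve. Its z axis points out along the button, 30 degrees above horizontal, to the robot's far side, so a pinch pressing it is tilted about 30 degrees (within 12); y is horizontal along the tube, outwards. The tube axis lies 21 mm from here along -z when the button is out
- lock_pin: the button's steel pin, moving in and out with it; origin on the tube axis when the button is out, axes as button_top. It must not be loaded with more than 45 N: when it has snapped into a hole, a sleeve pushed on by force would bend it
- stand: white steel stand, fixed to the table; origin on the table straight below the tube axis at the button; y along the tube, outwards. The tube axis is level, 160 mm up. Base plate 150 x 200 x 8 mm from 25 to 225 mm behind the origin (-y), upright plate 150 mm wide, 235 mm high at 221 mm behind. Around the tube, 100 mm either side of the button is free
- dome_cam: bystander: white dome camera, 100 mm across, 54 mm high, origin under its centre
- junction_box: bystander: grey square box 90 by 90 by 45 mm with a gland on one side, origin under its centre
- tester: bystander: black hand-held tester 75 by 150 by 32 mm, origin under its centre
- pliers: bystander: blue-handled pliers lying flat, 190 mm long, 16 mm high, origin under their middle
- bracket: bystander: white L-shaped wall bracket 60 by 50 by 50 mm, origin under its foot
- screwdriver: bystander: screwdriver lying flat
- spray_can: bystander: can 52 mm across and 140 mm high standing upright, origin under its centre

How it is judged:
By the outcome, as a careful person would: the job done as asked, in the order asked, and still so for the second after the job is handed in, with the robot touching nothing.
It also fails if it takes over 32 s, if anything falls off the work surface, if the arm or the gripper's body presses on something with over 40 N, if the wrist force passes 120 N, or if a joint passes its speed limit or range.

## Working session

There is one attempt and no reset: what is moved stays moved. The work goes in short steps, Python scripts to look and compute and a shell command to move; the robot and the scene stay as the last step left them, time stands still between calls to the robot, and variables do not carry over. Pictures are saved under pics/ and viewed, at most 10 in all, crops included, and the job is handed in when it is done.

```bash
mkdir -p pics; python3 - <<'E'
from plant import monitor, vision, robot
import cv2,numpy as np
s=monitor.observe();print(s)
for n in("side","top","wrist"):
    print(n,vision.calibration(n)); cv2.imwrite(f"pics/{n}0.png",vision.capture(n))
a=cv2.imread("pics/side0.png");b=cv2.imread("pics/top0.png")
E
```

```text
{'clock': 0.0, 'qpos': array([-1.23919694,  0.52201352, -0.03632065,  1.59998118,  0.02119536,
        1.02107911, -0.11280818]), 'dq': array([ 0.00038101,  0.00079526,  0.00101807,  0.00054771, -0.00070763,
       -0.00107829, -0.00136147]), 'effort': array([ 1.73465658e-03, -9.27098680e+01,  1.98018327e+00, -3.69947791e+01,
        1.77999004e-02,  8.11033038e-03, -5.24703353e-05]), 'position': array([244.33195671, 574.91555138, 230.7357151 ]), 'tcp_rot': array([-7.17282586e-05,  1.99564165e-01,  9.79884607e-01, -5.43463174e-04]), 'contact_force': array([-0.56367833,  0.26826687, -0.62782784]), 'wrist_torque': array([ 0.00161793,  0.06564487, -0.02979959]), 'finger_force': 0.0, 'grip_width': 85.51369599997335}
side {'fx': 376.2805514422403, 'fy': 376.2805514422403, 'cx': 321.28255665421824, 'cy': 199.8091664167791, 'view': array([[-9.98271338e-01, -5.85463091e-02,  5.16377391e-03,
         5.30047907e+02],
       [ 3.38758436e-02, -5.01360620e-01,  8.64575015e-01,
        -1.50975190e+02],
       [-4.80287632e-02,  8.63255384e-01,  5.02477243e-01,
        -8.88687029e+02],
       [
[... 295 characters left out ...]
97e-01, -6.52765228e-03,  7.04479680e-02,
        -5.43625902e+02],
       [-7.05271812e-02, -1.28242264e-02,  9.97427419e-01,
        -1.27900273e+03],
       [ 0.00000000e+00,  0.00000000e+00,  0.00000000e+00,
         1.00000000e+00]])}
wrist {'fx': 289.01439131913247, 'fy': 289.01439131913247, 'cx': 319.69030952182067, 'cy': 202.49485080549434, 'view': array([[ 3.92042729e-01,  9.19944909e-01, -1.96529025e-03,
        -6.24874332e+02],
       [-8.87302003e-01,  3.77565887e-01, -2.64837982e-01,
         3.41508536e+01],
       [-2.42894327e-01,  1.05571611e-01,  9.64290921e-01,
        -3.79400179e+02],
       [ 0.00000000e+00,  0.00000000e+00,  0.00000000e+00,
         1.00000000e+00]])}
```

View pics/side0.png

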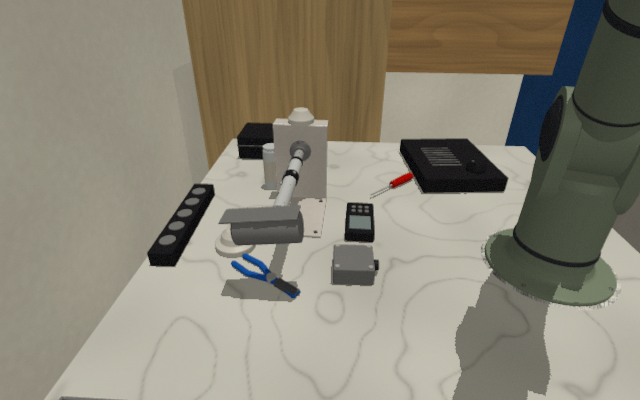

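View pics/top0.png

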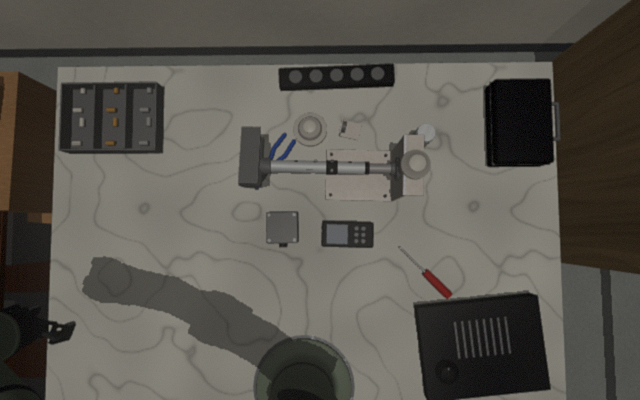

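```bash
cat > h.py <<'E'
from plant import monitor, vision, robot
import cv2,numpy as np
def ray(n,u,v,c=None):
    c=c or vision.calibration(n);V=c["view"];R=V[:3,:3];t=V[:3,3]
    d=np.array([(u-c["cx"])/c["fx"],-(v-c["cy"])/c["fy"],-1.])
    return -R.T@t,R.T@d
def atz(n,u,v,z,c=None):
    o,d=ray(n,u,v,c);return o+d*(z-o[2])/d[2]
def proj(n,p,c=None):
    c=c or vision.calibration(n);q=c["view"][:3,:3]@np.array(p,float)+c["view"][:3,3]
    return c["cx"]+c["fx"]*q[0]/-q[2],c["cy"]-c["fy"]*q[1]/-q[2]
E
python3 - <<'E'
from h import *
b=cv2.imread("pics/top0.png")[110:230,230:440];a=cv2.imread("pics/side0.png")[95:250,210:340]
b=cv2.resize(b,None,fx=3.7,fy=3.7,interpolation=2)
cv2.imwrite("pics/c1.png",b)
for u,v in((270,167),(397,168.5),(331,167.5),(311,167)):print(atz("top",u,v,160))
for u,v in((325,150),(325,199),(389,199)):print(atz("top",u,v,8))
E
```

```text
[614.47897227  75.67027254 160.        ]
[ 608.07553464 -255.37950932  160.        ]
[611.97592538 -83.67587688 160.        ]
[613.67891605 -31.5011986  160.        ]
[685.41436447 -66.25695979   8.        ]
[540.03831969 -65.45268992   8.        ]
[ 538.81796555 -253.08847254    8.        ]
```

View pics/c1.png

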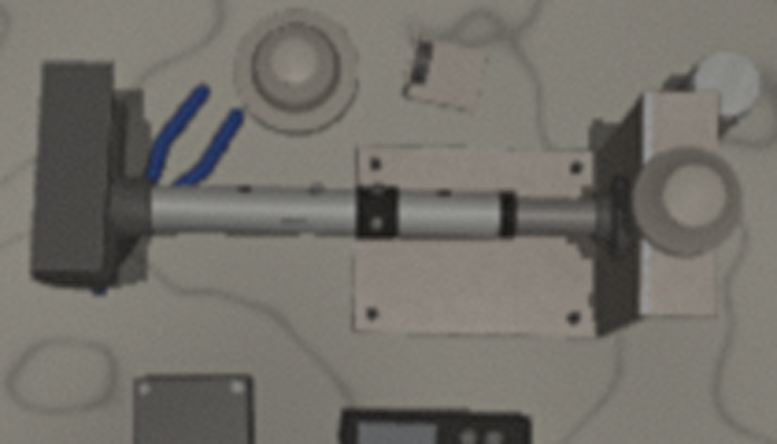

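The top view shows the tube running from the plate on the right to the camera on the left. The button is at about (315,161), the collar at (332,167), and other holes at about (296,161) and (350,161).

The tool stays vertical, so I'll press the button with the lower inner edge of the far finger. The tips will sit about 7 mm above the tube axis, so the edge meets the sleeve on the button's 30° line.

```bash
python3 -c "
from h import *
print(atz('top',315.4,160.8,170.5),atz('top',331.9,167.5,175))"
python3 -m pendant '[[[-0.3,-0.2,-0.4],0.028,1],[[-0.6,-0.4,-0.4],0.056,1],[[-0.96,-0.69,-0.4],0.084,1],[[-0.96,-0.69,-0.4],0.112,1],[[-0.96,-0.69,-0.4],0.14,1],[[-0.96,-0.69,-0.4],0.168,1],[[-0.96,-0.69,-0.4],0.189,1],[[-0.96,-0.69,-0.4],0.189,1]]' 40
```

```text
[628.28247015 -43.42208741 170.5       ] [609.87387785 -85.99174079 175.        ]
clock: 1.15
position: [336.3, 423.7, 291.2]
tcp_rot: [0.0, 0.713, 0.701, -0.0]
contact_force: [0.2, -0.3, -0.3]
grip_width: 85.5
finger_force: 0.0
```

```bash

python3 -m pendant '[[[-0.33,0.2,0],0,1],[[-0.66,0.4,0],0,1],[[-1,0.61,0],0,1]]'
python3 -m pendant '[[[-0.33,0.2,0],0,1],[[-0.66,0.4,0],0,1],[[-1,0.61,0],0,1]]'
python3 -m pendant '[[[-0.33,0.2,0],0,1],[[-0.66,0.4,0],0,1],[[-1,0.61,0],0,1],[[-1,0.61,0],0,1],[[-1,0.61,0],0,1]]'
python3 - <<'E'
from h import *
s=monitor.observe();c=vision.calibration("wrist");im=vision.capture("wrist")
print(s["position"],s["tcp_rot"],{k:np.round(v,5).tolist() if k=="view" else v for k,v in c.items()})
np.save("wv.npy",c["view"])
for p in((628.3,-43.4,170.5),(611,-43,176),(610,-86,179)):print(proj("wrist",p,c))
cv2.imwrite("pics/w1.png",im)
E
```

```text
clock: 1.52
position: [425.8, 270.5, 291.4]
tcp_rot: [-0.0, 0.712, 0.702, 0.0]
contact_force: [1.1, 1.1, 0.6]
grip_width: 85.2
finger_force: 0.0
clock: 1.9
position: [514.5, 118.7, 291.4]
tcp_rot: [-0.0, 0.712, 0.702, 0.0]
contact_force: [0.5, 1.5, 1.1]
grip_width: 85.3
finger_force: 0.0
clock: 2.52
position: [602.4, -31.3, 290.9]
tcp_rot: [-0.0, 0.713, 0.701, -0.0]
contact_force: [-0.7, 0.9, -0.2]
grip_width: 85.1
finger_force: 0.0
[602.38033096 -31.26517761 290.91224785] [-3.71631190e-04  7.12888192e-01  7.01277585e-01 -1.92521816e-04] {'fx': 289.01439131913247, 'fy': 289.01439131913247, 'cx': 319.69030952182067, 'cy': 202.49485080549434, 'view': [[0.99985, -0.0175, -0.00042, -602.86967], [0.01676, 0.96413, -0.26491, 69.81721], [0.00504, 0.26487, 0.96427, -430.96823], [0.0, 0.0, 0.0, 1.0]]}
(np.float64(347.0493363481336), np.float64(209.49896175617764))
(np.float64(329.0341349562557), np.float64(211.09684241005792))
(np.float64(328.4900364983116), np.float64(254.76700475640163))
```

View pics/w1.png

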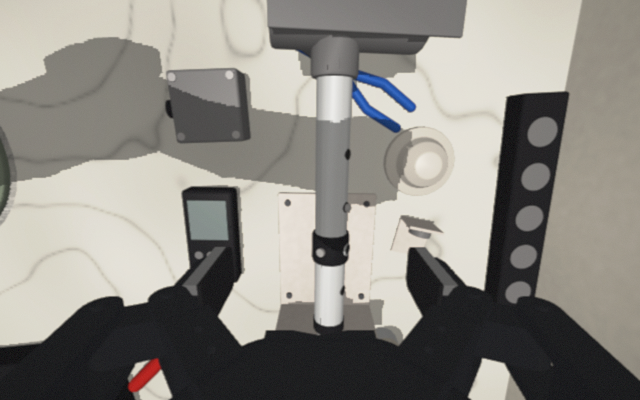

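```bash
python3 - <<'E'
from h import *
im=cv2.imread("pics/w1.png");g=cv2.GaussianBlur(cv2.cvtColor(im,6),(3,3),0).astype(float)
for r in(170,185,197,215,222,225):
    d=np.gradient(g[r,300:365]);print(r,300+np.argmin(d),300+np.argmax(d),g[r,308:358].astype(int).tolist())
z=cv2.resize(im[130:300,280:400],None,fx=5,fy=3.5,interpolation=2);z=cv2.resize(im[140:280,285:395],None,fx=4.2,fy=4.2,interpolation=2)
cv2.imwrite("pics/c2.png",z)
E
```

```text
170 315 349 [136, 137, 136, 136, 136, 136, 133, 125, 118, 117, 119, 121, 122, 126, 129, 131, 132, 133, 136, 137, 137, 137, 137, 137, 136, 135, 134, 133, 132, 132, 132, 132, 131, 130, 130, 130, 129, 126, 121, 119, 123, 132, 137, 138, 138, 138, 138, 138, 139, 139]
185 315 348 [137, 137, 137, 137, 138, 137, 133, 124, 118, 118, 120, 121, 123, 126, 129, 131, 132, 134, 135, 136, 136, 136, 136, 136, 135, 134, 134, 132, 132, 131, 131, 131, 131, 131, 130, 130, 128, 124, 120, 122, 131, 137, 139, 139, 139, 138, 139, 139, 139, 139]
197 315 348 [222, 223, 224, 224, 224, 224, 210, 174, 137, 122, 121, 122, 124, 126, 130, 132, 133, 135, 137, 138, 138, 137, 137, 137, 135, 134, 133, 133, 132, 132, 132, 132, 131, 130, 130, 129, 126, 122, 119, 121, 126, 129, 131, 132, 132, 133, 133, 133, 131, 130]
215 315 347 [222, 222, 222, 221, 222, 221, 205, 165, 131, 121, 122, 123, 125, 129, 133, 134, 134, 136, 137, 138, 139, 138, 137, 137, 136, 135, 134, 134, 133, 132, 132, 132, 131, 130, 129, 127, 123, 119, 126, 155, 195, 217, 221, 221, 221, 221, 222, 222, 222, 222]
222 315 347 [221, 221, 221, 221, 222, 222, 205, 166, 132, 122, 122, 123, 126, 130, 132, 133, 135, 136, 138, 138, 139, 138, 137, 137, 136, 135, 134, 134, 133, 132, 132, 132, 131, 130, 129, 126, 122, 125, 149, 188, 214, 220, 221, 221, 222, 223, 223, 222, 222, 221]
225 315 346 [221, 220, 220, 221, 222, 222, 207, 167, 132, 121, 123, 124, 127, 130, 133, 134, 135, 136, 138, 139, 138, 138, 137, 137, 136, 135, 134, 133, 133, 133, 132, 132, 131, 131, 130, 126, 121, 125, 152, 192, 217, 222, 222, 222, 222, 222, 221, 221, 221, 221]
```

View pics/c2.png

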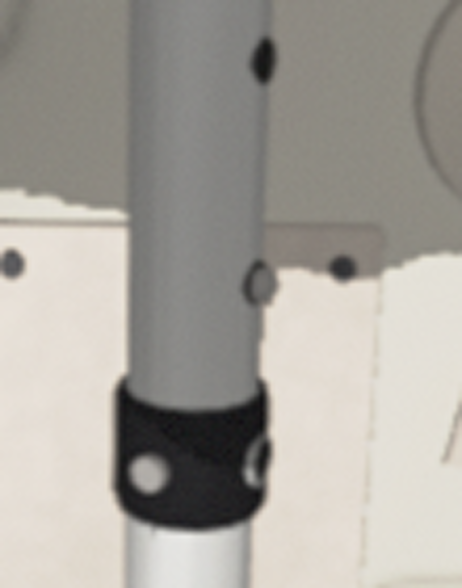

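The button is at about (347,207) in the wrist view, so y ≈ -42. The tube edges at columns 315 and 347 put the axis at x ≈ 612. I'll descend with the tips about 7 mm above the axis and then close.

```bash

python3 -m pendant '[[[-0.071,0.064,0.28],0,1],[[-0.071,0.064,0.56],0,1],[[-0.071,0.064,0.84],0,0.3],[[-0.071,0.064,0.84],0,0.3],[[-0.071,0.064,0.84],0,0.1]]' 35
python3 -m pendant '[[[0,0,0],0,0.1],[[0,0,0],0,0.0],[[0,0,0],0,-0.05],[[0,0,0],0,-0.1]]' 35
python3 -c "
from h import *
im=vision.capture('wrist');cv2.imwrite('pics/w2.png',im[60:400,140:540])
im=vision.capture('side');cv2.imwrite('pics/s2.png',cv2.resize(im[110:250,220:340],None,fx=4,fy=4,interpolation=2))
print(monitor.observe()['position'])"
```

```text
clock: 3.2
position: [612.7, -41.7, 167.0]
tcp_rot: [0.001, 0.713, 0.701, 0.001]
contact_force: [1.2, -0.3, 0.1]
grip_width: 46.8
finger_force: 0.0
clock: 3.7
position: [612.5, -42.2, 165.8]
tcp_rot: [0.0, 0.714, 0.701, 0.0]
contact_force: [1.7, -0.4, 0.9]
grip_width: 38.5
finger_force: 1.1
[612.43727726 -42.20550208 165.60527977]
```

View pics/w2.png

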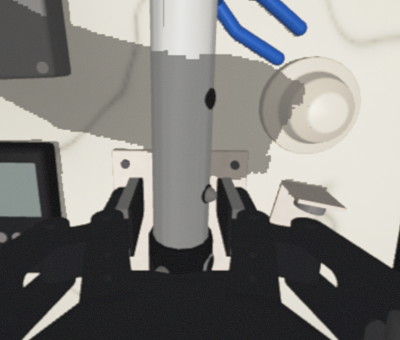

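View pics/s2.png

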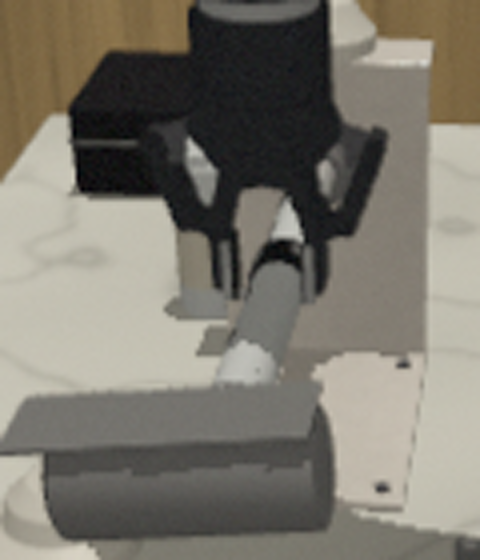

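```bash
python3 -c "
from h import *
for p in((628.3,-41.5,170.5),(631,-31,167),(631,-53,167),(631,-31,205),(631,-31,190),(594,-31,167),(612,-42,176)):
  u,v=proj('wrist',p);print(p,u-140,v-60)"
```

```text
(628.3, -41.5, 170.5) 209.81869676693708 195.40296584679936
(631, -31, 167) 214.45873030764062 173.99025500452296
(631, -53, 167) 213.9598120778341 211.8333577342467
(631, -31, 205) 225.70033667764642 209.45953961805532
(631, -31, 190) 220.50063255500834 193.05354038968017
(594, -31, 167) 143.82047263190208 175.31820671303458
(612, -42, 176) 178.55954691487335 201.73298651492763
```

```bash

python3 -m pendant '[[[0,0,0],0,-0.15],[[0,0,0],0,-0.2],[[0,0,0],0,-0.3],[[0,0,0],0,-0.5],[[0,0,0],0,-1]]' 35
```

```text
clock: 4.42
position: [613.3, -42.2, 165.5]
tcp_rot: [0.001, 0.714, 0.701, 0.001]
contact_force: [11.6, 0.6, -4.1]
grip_width: 27.3
finger_force: 33.4
```

Closed width of 27.3 mm means the tip edges sit about 8 mm above the axis on the sleeve, which is the button's 30° line. Now I'll slide outwards with small steps and watch the force.

```bash

python3 -m pendant '[[[0.01,0.007,0],0,-1],[[0.02,0.007,0],0,-1],[[0.03,0.007,0],0,-1],[[0.04,0.007,0],0,-1]]'
python3 -m pendant '[[[0.01,0,0],0,-1],[[0.02,0,0],0,-1],[[0.03,0,0],0,-1],[[0.04,0,0],0,-1]]'
python3 -c "
from h import *
im=vision.capture('wrist');cv2.imwrite('pics/w3.png',cv2.resize(im[200:360,260:420],None,fx=3,fy=3))"
```

```text
clock: 4.92
position: [613.4, -39.1, 165.5]
tcp_rot: [0.002, 0.714, 0.7, -0.001]
contact_force: [4.7, -14.9, 0.4]
grip_width: 27.5
finger_force: 32.1
clock: 5.42
position: [613.6, -31.5, 165.5]
tcp_rot: [0.001, 0.714, 0.7, -0.0]
contact_force: [4.0, -1.0, 3.4]
grip_width: 26.9
finger_force: 32.3
```

View pics/w3.png

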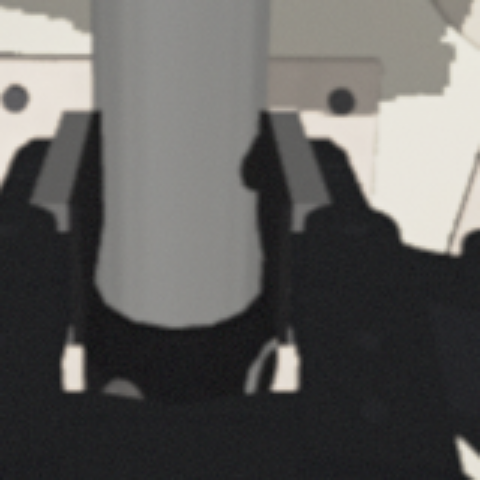

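The dark empty start hole has travelled along under the far finger, at about (250,165). The force peaked at 15 N and then dropped, so the sleeve is free. I'll move 25 mm on, then creep with a lighter grip.

```bash

python3 -m pendant '[[[0.02,0,0],0,-1],[[0.045,0,0],0,-1],[[0.07,0,0],0,-1],[[0.095,0,0],0,-1],[[0.12,0,0],0,-1],[[0.145,0,0],0,-1],[[0.16,0,0],0,-1],[[0.167,0,0],0,-1],[[0.167,0,0],0,-1]]' 25
python3 -m pendant '[[[0.0067,0,0],0,-1],[[0.0133,0,0],0,-1],[[0.02,0,0],0,-1],[[0.0267,0,0],0,-1],[[0.03,0,0],0,-1]]' 22
```

```text
clock: 6.6
position: [614.3, -6.0, 165.6]
tcp_rot: [0.001, 0.714, 0.7, 0.0]
contact_force: [6.4, -5.3, 1.8]
grip_width: 26.9
finger_force: 31.9
clock: 7.22
position: [614.4, -0.7, 165.5]
tcp_rot: [0.001, 0.714, 0.701, 0.0]
contact_force: [6.8, -2.6, 1.8]
grip_width: 27.2
finger_force: 31.9
```

```bash

python3 -m pendant '[[[0.004,0,0],0,-1],[[0.008,0,0],0,-1],[[0.012,0,0],0,-1]]'
python3 -m pendant '[[[0.004,0,0],0,-1],[[0.008,0,0],0,-1]]'|egrep 'pos|cont'
```

```text
clock: 7.6
position: [614.5, 0.8, 165.5]
tcp_rot: [0.001, 0.714, 0.7, 0.0]
contact_force: [6.6, -2.0, 2.0]
grip_width: 26.7
finger_force: 31.9
position: [614.5, 2.0, 165.6]
contact_force: [7.5, -3.5, 2.2]
```

```bash

python3 -m pendant '[[[0.004,0,0],0,-1],[[0.008,0,0],0,-1]]'|egrep 'pos|cont'
```

```text
position: [614.6, 2.5, 165.6]
contact_force: [7.2, -7.8, 2.4]
```

```bash

python3 -m pendant '[[[0.004,0,0],0,-1],[[0.008,0,0],0,-1]]'|egrep 'pos|cont'
```

```text
position: [614.6, 2.9, 165.6]
contact_force: [7.8, -11.2, 0.3]
```

```bash

python3 -m pendant '[[[0.004,0,0],0,-1],[[0.004,0,0],0,-1]]'|egrep 'pos|cont|cl'
python3 -c "
from h import *
im=vision.capture('wrist');cv2.imwrite('pics/w4.png',cv2.resize(im[220:380,260:420],None,fx=3.7,fy=3.7,interpolation=2))"
```

```text
clock: 8.6
position: [614.6, 3.1, 165.6]
contact_force: [7.4, -11.8, 2.2]
```

View pics/w4.png

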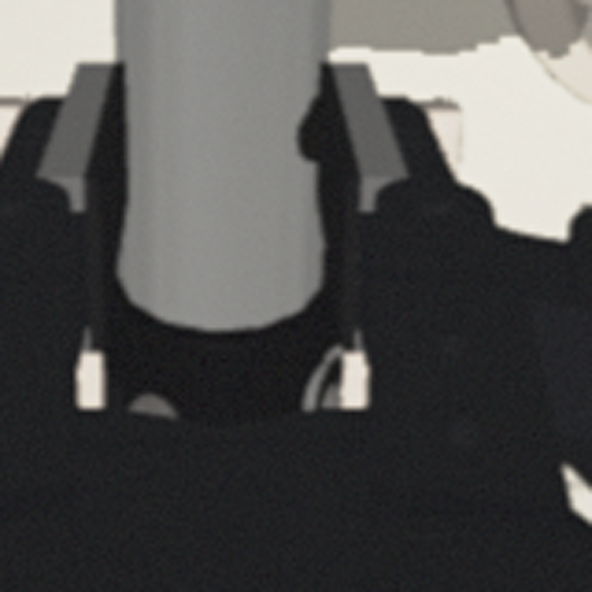

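The collar's hole, at about (325,380), now shows grey steel inside. The force has risen from 3 N to 12 N and the sleeve has stopped after about 45 mm, so this is the click. I'll relieve the load, open, and retreat upwards.

```bash

python3 -m pendant '[[[-0.005,0,0],0,-1],[[-0.01,0,0],0,-1],[[-0.01,0,0],0,-1]]'|egrep 'pos|cont'
python3 -m pendant '[[[0,0,0],0,-0.1],[[0,0,0],0,0.2],[[0,0,0],0,0.5],[[0,0,0],0,1],[[0,0,-0.1],0,1],[[0,0,-0.3],0,1],[[0,0,-0.6],0,1],[[-0.05,0,-0.9],0,1],[[-0.05,0,-0.9],0,1],[[-0.05,0,-0.9],0,1]]'
python3 -c "
from h import *
im=vision.capture('wrist');cv2.imwrite('pics/w5.png',cv2.resize(im[130:290,270:410],None,fx=3.7,fy=3.7,interpolation=2))
print(proj('wrist',(628.3,-41.5,170.5)))"
```

```text
position: [614.6, 2.8, 165.6]
contact_force: [7.8, -6.1, 0.8]
clock: 10.28
position: [613.6, -3.6, 300.6]
tcp_rot: [0.0, 0.714, 0.701, 0.0]
contact_force: [-0.0, 1.1, -1.0]
grip_width: 85.6
finger_force: 0.0
(np.float64(335.1314150728257), np.float64(231.67159304740315))
```

View pics/w5.png

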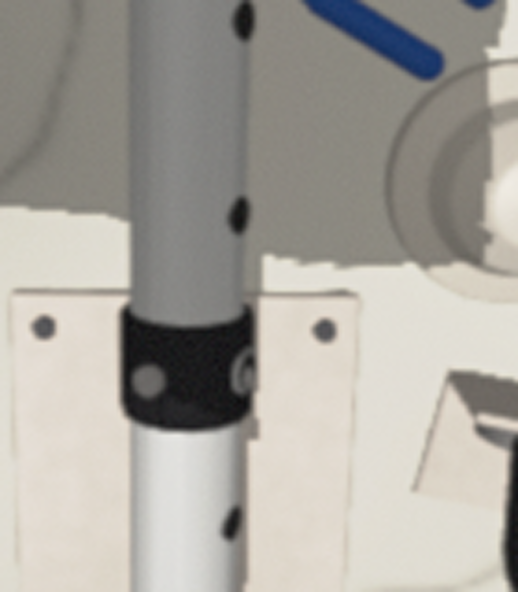

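The button fills the collar's hole, at about (245,372). In full-image pixels that is (336,231), matching the projected button position of (335,232), and it stands proud of the collar. The gripper is clear, so I'm handing in.

```bash
python3 -c "
from h import *
print(robot.hand_in())"
```

```text
the job is handed in; nothing more can be done
None
```

The button was pressed in, the sleeve slid out about 45 mm, and the button now sits out through the collar's hole, with the gripper released and clear; the job is handed in, but the hand-in gave no verdict.

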